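# Put the rotary tool away and clamp its case

## Task

Put the cordless rotary tool away: lay it gently in the foam cradles of the open case, its nose towards the narrow cradle, and swing the lid fully shut. Then hook the latch's wire loop over the keeper on the lid and swing the lever down until it snaps over centre and lies home, so that the lid is clamped. Leave the jar, the bottle and the knife where they are.

Things in the scene. Friction and masses are not known exactly. Their poses are not given: they have to be found in the camera images.
- case: Blue steel tool case fixed to the bench, 280 long (own y), 150 deep (own x), 100 high to the seam where the lid sits; walls and floor 5. Origin: centre of its underside; z up. Its front, with the draw latch in the middle, faces own -x; the lid's hinge runs along the rear (+x) top edge. Foam cradles, light grey with dark trough floors, fill its two ends inside.
- cradle (a point): Where the tool's origin (centre of its underside) belongs: x = y = 0 in the case, 48 above its underside. Axes as the case's; the tool's own +x (nose) must point along the case's -y. Between the cradles (case y -40 to 58) the inside is clear over its full 140 width down to 20 above the underside, as room for fingers; before y -60 the narrow cradle has only its floor.
- wide_cradle (a point): Middle of the trough floor of the wide foam cradle, at the case's +y end, for the battery: trough 52 wide, centred on x = 0, from y 58 to an end stop at y 100; floor 48 and foam walls 76 above the case's underside.
- narrow_cradle (a point): Middle of the trough floor of the narrow foam cradle, at the case's -y end, for the nose: trough 40 wide, centred on x = 0, from y -60 to an end stop at y -100; floor 48 and foam walls 76 above the case's underside.
- rotary_tool: Cordless rotary tool lying on the bench, 190 long along own x, about 0.42 kg: black square battery end 46 x 46 (x -95 to -35), grey round housing of 46 diameter with orange rings (x -35 to 45), black nose cone to 22 diameter (to x 80), steel collet of 13 diameter. Origin: centre of its underside, halfway along; z up, nose to +x. It balances at about x = -20; grip it across there.
- tool_nose (a point): End of the tool's steel collet, on its axis (tool frame 95, 0, 23); the axis is 23 above the underside all along.
- lid: The case's blue lid, 30 high, 280 x 150, 0.45 kg. Origin on the hinge line, at (75, 0, 100) in the case; the axes turn with the lid and match the case's when it is shut: it reaches from x = 0 to -150, its outer top face is at z = 30, its open underside at z = 0.
- lid_hinge (a point): Middle of the lid's hinge line, axes turning with the lid (same frame as lid).
- lid_edge (a point): Middle of the lid's free front top edge (lid frame -150, 0, 30).
- lid_handle (a point): Middle of the black carrying handle on the lid's top (lid frame -75, 0, 65): a bar 12 thick, 110 long, parallel to the hinge, its middle 35 off the lid's top face.
- lid_angle (a joint): Lid opening in rad: 0 fully shut, 1.57 upright, stop at 1.95. A stiff hinge: the lid stays where it is left; 3 to 6 N at its free edge moves it.
- keeper (a point): Where the loop's bar sits when hooked (lid frame -166, 0, 8): in the trough of the steel keeper, 30 wide, in the middle of the lid's front. A ledge (top at z 5.5) sticks out 23 from the front, with a plate 4 thick behind it and an upturned lip at its outer edge (x -168.5 to -173, top at z 13): a bar 5 thick drops in from above and is held against a pull down or outward.
- lever_pivot (a point): Middle of the lever's pivot pin, on the case's front (case frame -91, 0, 70), 16 out from the front wall. The pin is parallel to own y.
- lever_angle (a joint): Steel latch lever, 30 wide, its outer face 4.5 outside its pivot, reaching 61 from it. In rad: 0 home, tail down along the case front; 1.57 tail straight out; stop at 2.45, tail out and up. Light friction holds it (0.025 N m). With the loop hooked, swinging it down takes up to 4 N near the tail; below about 0.35 it is past dead centre and the springs snap it home.
- lever_tip (a point): End of the lever's tail, dipped in red vinyl and slightly curled outward.
- loop_pin (a point): Middle of the pin, parallel to the case's y, on which the wire loop swings; it sits on the lever 16 from the lever's pivot (at (-85.5, 0, 55) in the case when the lever is home) and turns about that pivot with it.
- bail_angle (a joint): Angle of the wire loop relative to the lever in rad, about its pin. The loop leans from the vertical by lever_angle + bail_angle, positive towards the case. At the start it has flopped outward against its stop at -2.65; it swings freely and falls by its own weight.
- loop: Sprung steel wire loop (bail) of the latch, 5 thick wire: two legs 44 apart (49 over all) joined at the far end by a straight crossbar parallel to the case's y, 47 from the pin when slack; stiff springs let it stretch up to 12. It straddles the lever and can be pinched across its two legs at the crossbar (49 wide). Pressing the bar down onto the keeper pushes the lever down a little too.
- loop_bar (a point): Middle of the loop's crossbar.
- paste_jar: Bystander: white jar with a yellow cap, 72 diameter, 105 high; leave it alone.
- ink_bottle: Bystander: small glass bottle with a green cap, 48 diameter, 85 high; leave it alone.
- hobby_knife: Bystander: black hobby knife lying flat, 150 long, 15 thick; leave it alone.
- bench_vise: Bystander: maroon suction-base bench vise, about 110 diameter and 125 high, fixed to the bench.
There are look-alikes about, which are no part of the job. Of the things that look like the rotary_tool, the larger one is meant.

How it is judged:
By the outcome, as a careful person would: the job done as asked, in the order asked, and still so for the second after the job is handed in, with the robot touching nothing.
It also fails if it takes over 66 s, if anything falls off the work surface, if the arm or the gripper's body presses on something with over 40 N, if the wrist force passes 120 N, or if a joint passes its speed limit or range.

## Robot

A 6-joint arm with a two-finger parallel gripper is mounted at the origin on the work surface. World frame = base frame: x ahead of the robot, y to its left, z up, the work surface at z = 0. Lengths are in m, angles in rad, forces in N, time in s.
With the tool pointing down it reaches from about 0.35 to 0.925 m from the base axis. Payload 6.4 kg.
Tool frame: the origin (TCP) lies at the very end of the fingers, on their centre line; the grasp point (between the pads) lies 19 mm behind it; z points along the fingers, y is the line along which they close (so a half turn about z gives the same grasp; the last joint's range is limited). The gripper opens to 94 mm and grips with 3 to 60 N. Pads are 16 mm wide; open, the fingers measure 119 mm over their backs; the gripper's body (75 mm by 177 mm) begins 78 mm behind the grasp point.
Start: joints at [1.128, 0.245, 1.558, -0, 1.339, -0.174], TCP at [0.173, 0.627, 0.205] pointing down, gripper open.
Joint ranges: [-3.13, 3.13], [-1.02, 2.26], [0.13, 2.54], [-0.95, 4.09], [0.21, 2.88], [-2.74, 2.74]. Speed limits (rad/s): [2.57, 2.57, 3.14, 3.14, 3.14, 3.14].

## Interface

Orientations are given as [roll, pitch, yaw] about the fixed x, y, z axes, in that order (R = Rz(yaw) Ry(pitch) Rx(roll)).
In Python, from plant import status, cams, r gives the robot as it stands.
- The arm moves only by the tool step_arm, never from a script. Its argument "commands" is one flat list of numbers, 7 for each row, row after row: the shift along the tool's x, y, z each as a share of 0.12 m, from -1 to 1, then the turn, a rotation vector about the tool's x, y, z each as a share of 90 degrees, from -1 to 1, then the opening, from -1 (shut) to 1 (fully open). A call has 1 to 10 rows; each row is the pose to reach, as a shift and turn from the pose commanded when the call began, along the tool's axes at that moment; what a row does not reach only later rows make up. A row lasts 1/10 s, in which the tool goes at most 50 mm and 8.59 degrees, less where a joint would pass 70% of its speed; a pose out of reach is approached as far as the arm can. A call with a number of a shift or a turn outside -1 to 1 is refused whole. A call with a gripper value outside its range is refused whole. The fingers move at their own pace and stop on an object; "force" is the grip in N (left out, the last holds). Time passes only in rows, so rows that repeat a pose let the fingers close. It gives the time, the measured TCP pose, the force, the opening and the grip force at its end, in the units of the state.
- status.observe(): the state, without advancing time (a new reading comes with each control period).
- cams.camera(name): name is "scene" or "top" or "wrist"; returns a dict with "pixels" (384x512x3 uint8, blue, green, red), "vertical_fov" (degrees; the focal length in pixels is half the picture's height over the tangent of half this angle, whatever the lens; pixels are square), "cx", "cy" (the principal point, pixels), "xyz" and "rotation" of the camera in the world. Camera axes: x right, y down, z forward; pixel columns grow to the right and rows downward; lengths in m; the calibration is good to about 2 mm. A picture is of the moment at which its call begins. There is no depth.
- r.sign_off(): hands the job in; it is judged then, once.
The state is a dict: "time": time; "joint_positions": joint angles; "dq": joint speeds; "joint_efforts": joint torques, N m; "tool_pos": TCP position; "tcp_rot": TCP orientation; "wrist_force": force on the tool from outside, world axes, zero at the start; "torque": the same for the moment, N m; "width": finger opening in m; "grasp_force": force on a finger pad.
Only numpy, scipy, OpenCV 4.12 (cv2) and the standard library are available. Lean on these libraries where they do the work, as an engineer would, in place of code of your own. Each camera call takes 0.05 s, during which the arm holds its last target. There are 200 camera calls.

## Working session

There is one attempt and no reset: what is moved stays moved. The work goes in short steps, Python scripts to look and compute and a tool call to move; the robot and the scene stay as the last step left them, time stands still between calls to the robot, and variables do not carry over. Pictures are saved under pics/ and viewed, at most 10 in all, crops included, and the job is handed in when it is done.

Besides the shell and the picture viewer there is one more tool, called after ">>>" as name(argument=value, ...) on one line, values as JSON. step_arm: Moves the arm, as the interface text tells. Its arguments: {"type":"object","properties":{"commands":{"type":"array"},"force":{"type":"number"}},"required":["commands"]}

```bash
mkdir -p pics; ls; cat > h.py <<'E'
import numpy as np,cv2
from scipy.spatial.transform import Rotation as R
from plant import status,cams,r
def snap(n,f):
    c=cams.camera(n);cv2.imwrite('pics/'+f,c['pixels']);np.save('pics/'+f+'.npy',{k:np.array(v) for k,v in c.items()},allow_pickle=True);return c
def load(f): return np.load('pics/'+f+'.npy',allow_pickle=True).item()
def K(c):
    f=c['pixels'].shape[0]/2/np.tan(np.radians(c['vertical_fov'])/2);return f,c['cx'],c['cy']
def ray(c,u,v):
    f,cx,cy=K(c);return np.array(c['rotation'])@np.array([(u-cx)/f,(v-cy)/f,1])
def onz(c,u,v,z):
    d=ray(c,u,v);p=np.array(c['xyz']);return p+d*(z-p[2])/d[2]
def proj(c,P):
    f,cx,cy=K(c);q=(np.atleast_2d(P)-np.array(c['xyz']))@np.array(c['rotation']);return np.c_[q[:,0]/q[:,2]*f+cx,q[:,1]/q[:,2]*f+cy]
E
python3 - <<'E'
from h import *
a=snap('scene','s0.png');b=snap('top','t0.png')
for c in(a,b):print(c['xyz'],np.round(c['rotation'],3).tolist(),c['vertical_fov'],c['cx'],c['cy'])
cv2.imwrite('pics/both.png',np.vstack([cv2.resize(a['pixels'],(400,300)),cv2.resize(b['pixels'],(400,300))]))
print(status.observe())
E
```

```text
pics
[1.05842589 0.04252869 0.95066402] [-2.603, 0.009, 1.896] 56.63018191869538 254.41848521482632 195.41574451954244
[ 0.4483464  -0.09463024  1.05353837] [-3.001, -0.028, -1.575] 51.93093682345278 256.95975221468285 191.15427437374856
{'time': 0.1, 'joint_positions': array([ 1.12787975e+00,  2.45744176e-01,  1.55882444e+00, -2.33059754e-05,
        1.33868002e+00, -1.74081351e-01]), 'dq': array([-0.00109938, -0.00247446, -0.00275587,  0.00034385,  0.00248183,
        0.00126054]), 'joint_efforts': array([ 1.06864579e-04, -4.16917849e+01, -3.15523052e+01,  6.87556341e-02,
        3.09685653e-02, -4.92002300e-05]), 'tool_pos': array([0.17241321, 0.62618921, 0.20449196]), 'tcp_rot': array([-3.13995778e+00, -2.64491699e-04,  2.87276259e+00]), 'wrist_force': array([ 0.1414415 , -0.38849752, -0.27269835]), 'torque': array([-0.01076994, -0.03185906,  0.02439425]), 'grasp_force': 0.0, 'width': 0.09405639368068859}
```

```bash
sed -i "s/np.array(c\['rotation'\])/R.from_euler('xyz',c['rotation']).as_matrix()/g" h.py
python3 - <<'E'
from h import *
for n in('s0','t0'):cv2.imwrite(f'pics/{n}b.png',cv2.resize(load(n+'.png')['pixels'],(800,600),interpolation=cv2.INTER_CUBIC))
E
```

```text
(no output)
```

View pics/s0b.png

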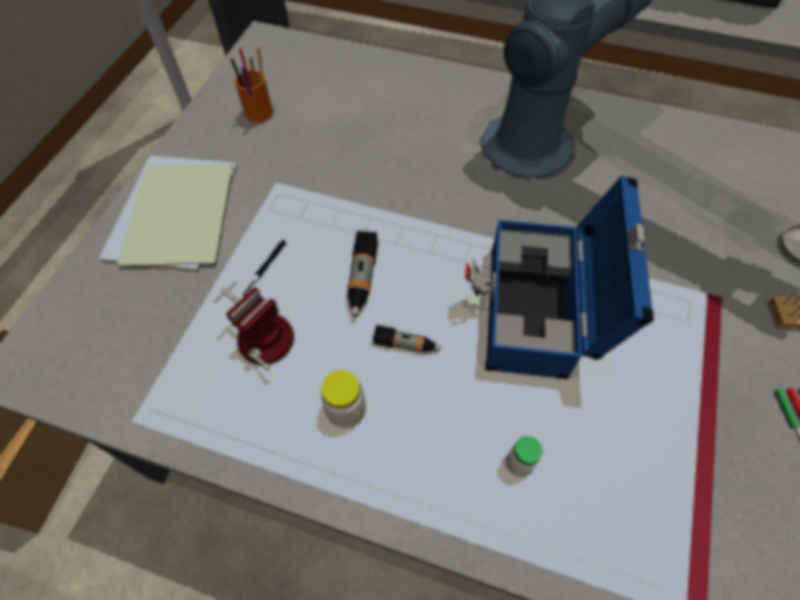

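View pics/t0b.png

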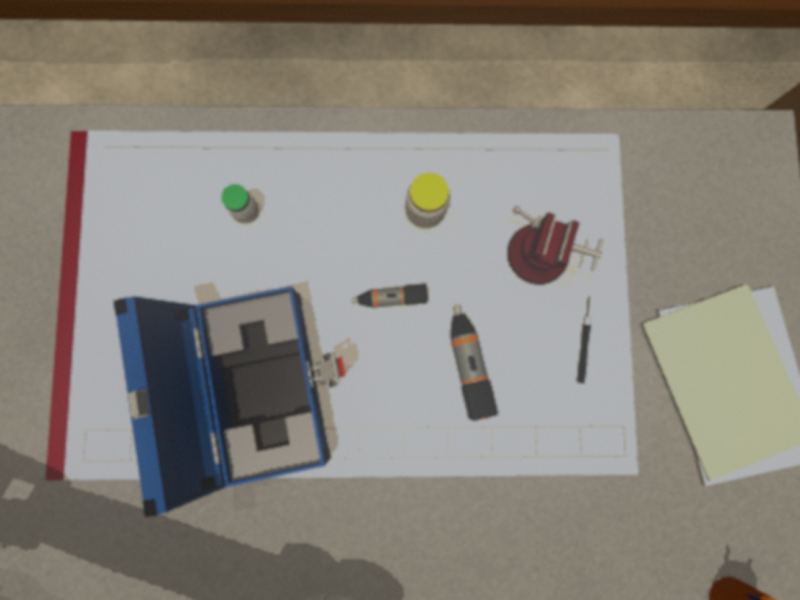

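Look-alikes: the large tool at top-view (472,365) and the small one at (392,296). The larger is meant. The case's front faces image right (world -y), so its yaw is about +90°. One close crop will confirm both.

```bash
python3 - <<'E'
from h import *
c=load('t0.png');im=c['pixels'][180:336,70:336]
cv2.imwrite('pics/t0c.png',cv2.resize(im,None,fx=3,fy=3,interpolation=cv2.INTER_CUBIC))
E
```

```text
(no output)
```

View pics/t0c.png

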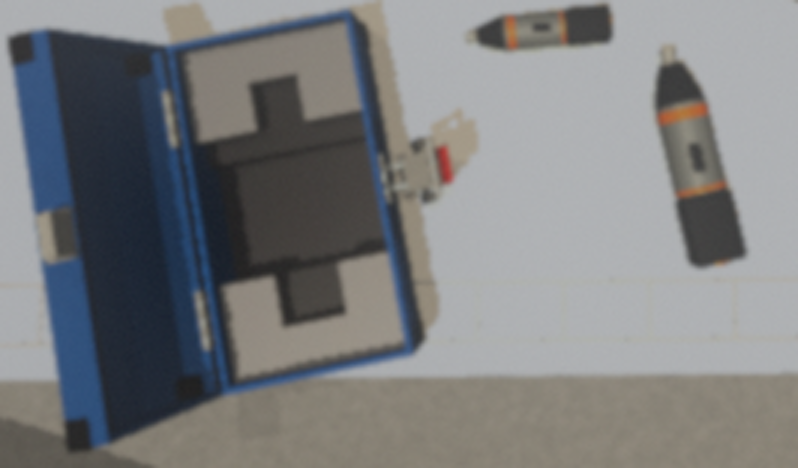

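```bash
cat > fit.py <<'E'
from h import *
from scipy.optimize import least_squares
o=lambda p:((np.array(p,float)+.5)/3-.5)+[70,180]
c=load('t0.png')
def cw(p,P):
    P=np.atleast_2d(P);return R.from_euler('z',p[2]).apply(P)+[p[0],p[1],0]
def lid(P,th): # lid->case
    return R.from_euler('y',th).apply(np.atleast_2d(P))+[.075,0,.1]
if __name__=='__main__':
    cm=np.array([[-75,-140,100],[-75,140,100],[75,-140,100],[75,140,100],[20,-100,76],[-20,-100,76],[26,100,76],[-26,100,76]])/1e3
    ci=o([[352,11],[418,350],[168,45],[222,392],[250,85],[297,76],[284,326],[345,314]])
    lm=np.array([[-150,-140,0],[-150,140,0],[-150,-140,30],[-150,140,30]])/1e3
    li=o([[50,30],[105,442],[10,38],[68,451]])
    fr=lambda p:np.r_[(proj(c,cw(p,cm))-ci).ravel(),(proj(c,cw(p,lid(lm,p[3])))-li).ravel()]
    s=least_squares(fr,[.4,.2,1.6,1.7],loss='soft_l1');print('case',s.x);print(np.round(fr(s.x).reshape(-1,2),1).tolist())
    tm=np.array([[95,0,23],[-95,23,46],[-95,-23,46]])/1e3;ti=o([[668,45],[693,267],[746,255]])
    f2=lambda p:(proj(c,cw(p,tm))-ti).ravel()
    s2=least_squares(f2,[.4,-.1,0]);print('tool',s2.x,np.round(f2(s2.x),1))
E
python3 fit.py
```

```text
case [0.4522093  0.09570715 1.76538421 1.82808141]
[[-0.1, -0.7], [-1.3, 1.9], [-0.2, -0.2], [0.3, 1.3], [0.1, -0.8], [0.5, -0.9], [-0.2, 0.6], [0.9, 0.1], [-0.8, -0.9], [0.9, 0.7], [-0.1, -0.4], [-0.1, 0.0]]
tool [ 0.49132628 -0.23619984  0.19996471] [-0.   0.  -0.  -0.1  0.   0.1]
```

The crop confirms the large tool: nose (669,45), battery end (718,262), and its yaw already matches the goal. I'll go up first and clear the lid.

>>> step_arm(commands=[-1, -1, -1, 0, 0, 0, 1, -1, -1, -1, 0, 0, 0, 1, -1, -1, -1, 0, 0, 0, 1, -1, -1, -1, 0, 0, 0, 1, -1, -1, -1, 0, 0, 0, 1], force=15)

```text
time: 0.6
tool_pos: [0.2588, 0.4778, 0.3297]
tcp_rot: [3.136, 0.003, 2.869]
wrist_force: [-0.6, 0.3, 0.5]
width: 0.0943
grasp_force: 0.0
```

>>> step_arm(commands=[-1, -1, 0, 0, 0, 0, 1, -1, -1, 0, 0, 0, 0, 1, -1, -1, 0, 0, 0, 0, 1, -1, -1, 0, 0, 0, 0, 1])

```text
time: 1.0
tool_pos: [0.3411, 0.3292, 0.3242]
tcp_rot: [-3.14, -0.001, 2.87]
wrist_force: [0.7, 1.1, 0.2]
width: 0.0939
grasp_force: 0.0
```

>>> step_arm(commands=[-1, -1, 0, 0, 0, 0, 1, -1, -1, 0, 0, 0, 0, 1, -1, -1, 0, 0, 0, 0, 1, -1, -1, 0, 0, 0, 0, 1])

```text
time: 1.4
tool_pos: [0.425, 0.1814, 0.3241]
tcp_rot: [-3.14, -0.002, 2.869]
wrist_force: [-0.2, -0.5, -0.2]
width: 0.0938
grasp_force: 0.0
```

>>> step_arm(commands=[-1, -1, 0, 0, 0, 0, 1, -1, -1, 0, 0, 0, 0, 1, -1, -1, 0, 0, 0, 0, 1, -1, -1, 0, 0, 0, 0, 1])

```text
time: 1.8
tool_pos: [0.5089, 0.0337, 0.3237]
tcp_rot: [-3.141, -0.002, 2.87]
wrist_force: [-0.9, 0.2, -1.0]
width: 0.0941
grasp_force: 0.0
```

>>> step_arm(commands=[-0.3, -1, 0, 0, 0, 0, 1, -0.3, -1, 0, 0, 0, 0, 1, -0.3, -1, 0, 0, 0, 0, 1])

```text
time: 2.1
tool_pos: [0.5105, -0.0912, 0.3239]
tcp_rot: [3.142, -0.002, 2.871]
wrist_force: [1.2, 0.9, -0.7]
width: 0.0943
grasp_force: 0.0
```

>>> step_arm(commands=[0, -1, 0, 0, 0, 0, 1, 0, -1, 0, 0, 0, 0, 1, 0, -1, 0, 0, 0, 0, 1, 0, -1, 0, 0, 0, -0.298, 1, 0, -1, 0, 0, 0, -0.298, 1, 0, -1, 0, 0, 0, -0.298, 1, 0, -1, 0, 0, 0, -0.298, 1, 0, -1, 0, 0, 0, -0.298, 1])

```text
time: 2.9
tool_pos: [0.4789, -0.204, 0.3245]
tcp_rot: [3.14, -0.001, -2.944]
wrist_force: [0.1, -0.6, -0.1]
width: 0.0941
grasp_force: 0.0
```

```bash
python3 - <<'E'
from h import *
s=status.observe();print(s['time'],s['tool_pos'],s['tcp_rot'],s['joint_positions'])
c=snap('wrist','w1.png');print(c['xyz'],c['rotation'])
cv2.imwrite('pics/w1b.png',cv2.resize(c['pixels'],(800,600),interpolation=cv2.INTER_CUBIC))
E
```

```text
2.9 [ 0.47894944 -0.20404023  0.32452591] [ 3.14037414e+00 -8.73032449e-04 -2.94437287e+00] [-6.20850511e-01 -1.37761873e-01  1.74126013e+00  1.95944368e-04
  1.53958053e+00 -2.38887235e+00]
[ 0.39543104 -0.22081147  0.5033516 ] [ 2.85089759e+00 -1.01743846e-03  1.76759867e+00]
```

View pics/w1b.png

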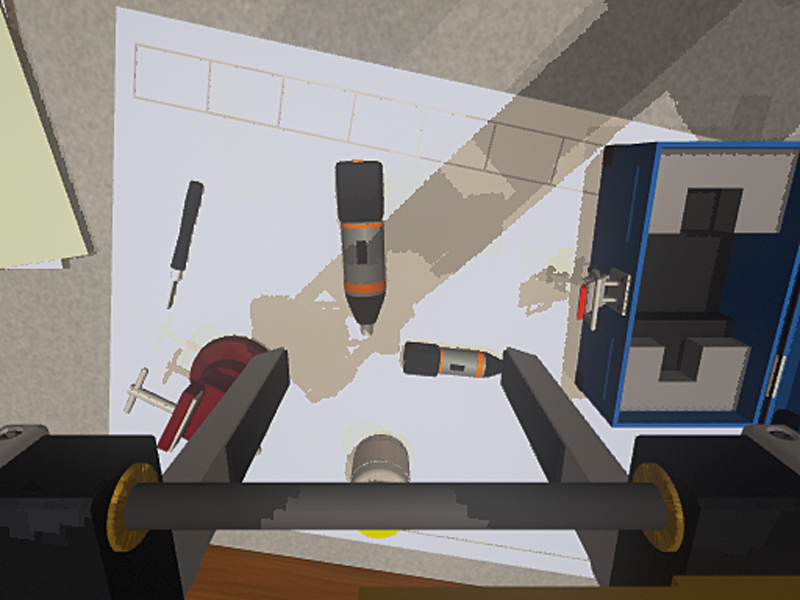

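```bash
cat > fit2.py <<'E'
from fit import *
w=load('w1.png');q=lambda p:(np.array(p,float)+.5)/1.5625-.5
tm=np.array([[95,0,23],[-95,23,46],[-95,-23,46]])/1e3
t1=o([[668,45],[693,267],[746,255]]);t2=q([[367,335],[382,163],[336,164]])
res=lambda p,cs,m,ims:np.concatenate([(proj(k,cw(p,m))-i).ravel() for k,i in zip(cs,ims)])
for cs,im in(([c],[t1]),([w],[t2]),([c,w],[t1,t2])):
    s=least_squares(res,[.4,-.1,0],args=(cs,tm,im));print('tool',s.x,np.round(s.fun,1))
cm=np.array([[-75,-140,100],[-75,140,100],[20,-100,76],[-20,-100,76],[26,100,76],[-26,100,76]])/1e3
c1=o([[352,11],[418,350],[250,85],[297,76],[284,326],[345,314]])
c2=q([[613,426],[659,141],[696,345],[660,382-37],[743,188],[685,188]])
m2=cm.copy(); c2[2:4]=q([[698,383],[659,381]])
for cs,im in(([c],[c1]),([w],[c2]),([c,w],[c1,c2])):
    s=least_squares(res,[.45,.1,1.7],args=(cs,cm,im));print('case',s.x,np.round(s.fun,1).tolist())
E
python3 fit2.py; python3 - <<'E'
import sys;sys.path.insert(0,'.')
from h import *;import os
os.chdir('.')
w=load('w1.png')['pixels']
a=cv2.resize(w[75:285,370:512],None,fx=2.8,fy=2.8,interpolation=cv2.INTER_CUBIC);b=cv2.resize(w[90:225,205:260],None,fx=4,fy=4,interpolation=cv2.INTER_CUBIC)
h=max(a.shape[0],b.shape[0]);f=lambda x:cv2.copyMakeBorder(x,0,h-x.shape[0],0,0,cv2.BORDER_CONSTANT)
m=np.hstack([f(a),f(b)]);print(a.shape,m.shape);cv2.imwrite('pics/w1c.png',m)
E
```

```text
tool [ 0.49132628 -0.23619984  0.19996471] [-0.   0.  -0.  -0.1  0.   0.1]
tool [ 0.49074678 -0.23576959  0.21340741] [ 0.   0.3  0.2 -0.1 -0.2 -0.2]
tool [ 0.49091688 -0.23592568  0.20936414] [-0.5  0.2  0.2  0.1  0.3  0.1 -0.3  0.4  0.4  0.1 -0.1 -0.2]
case [0.45211165 0.09562855 1.77474599] [-0.7, -0.8, -0.8, 1.6, -0.2, -0.6, 0.1, -0.9, 0.3, 0.6, 1.3, 0.0]
case [0.4519185  0.09703057 1.77334551] [-0.1, 1.0, -1.3, 0.1, -0.8, -1.0, 0.0, 0.5, 0.4, -0.3, 1.8, -0.1]
case [0.45193658 0.09661411 1.77348718] [-1.0, -0.7, -1.3, 1.7, -0.6, -0.6, -0.2, -0.8, -0.2, 0.7, 0.8, 0.1, -0.3, 1.0, -1.6, 0.1, -1.1, -1.0, -0.2, 0.4, 0.1, -0.4, 1.6, -0.2]
(588, 398, 3) (588, 618, 3)
```

View pics/w1c.png

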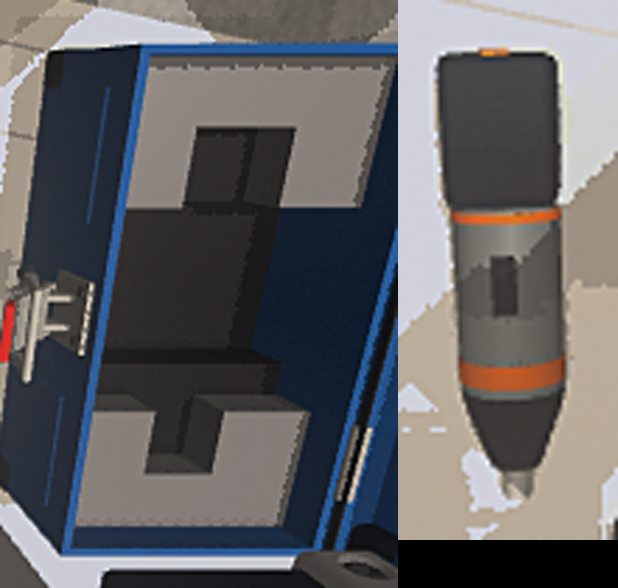

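```bash
cat >> fit2.py <<'E'
print('--')
A=lambda p:(np.array(p,float)+.5)/2.8-.5+[370,75]
B=lambda p:(np.array(p,float)-[398,0]+.5)/4-.5+[205,90]
t2=B([[517,498],[560,51],[437,52]])
for cs,im in(([w],[t2]),([c,w],[t1,t2])):
    s=least_squares(res,[.4,-.1,0],args=(cs,tm,im));print('tool',s.x,np.round(s.fun,1))
cm2=np.array([[-75,-140,100],[-75,140,100],[20,-100,76],[-20,-100,76],[26,100,76],[-26,100,76],[26,58,76],[-26,58,76],[20,-60,76],[-20,-60,76]])/1e3
c2=A([[62,554],[140,44],[213,474],[146,473],[296,127],[197,128],[281,207],[182,206],[227,412],[158,405]])
s=least_squares(res,[.45,.1,1.7],args=([w],cm2,[c2]));print('case',s.x,np.round(s.fun.reshape(-1,2),1).tolist())
s=least_squares(lambda p:res(p[:3],[w],cm2+[0,0,p[3]],[c2]),[.45,.1,1.7,0]);print('case',s.x,np.round(s.fun.reshape(-1,2),1).tolist())
s=least_squares(lambda p:np.r_[res(p,[w],cm2,[c2]),res(p,[c],cm,[c1])],[.45,.1,1.7]);print('case',s.x)
E
python3 fit2.py | sed -n '/--/,$p'
```

```text
--
tool [ 0.48854231 -0.23635805  0.20817708] [-0.  -0.7 -0.4  0.2  0.4  0.3]
tool [ 0.48932832 -0.23633891  0.20575487] [-0.2  0.8  0.3  0.7  0.3  0.8 -0.2 -0.3 -0.3  0.8  0.5  0.8]
case [0.45144787 0.09685996 1.77509671] [[0.4, 0.8], [0.4, -0.5], [0.1, -0.3], [-0.1, 0.3], [0.2, -0.6], [-0.1, -0.7], [-0.5, -0.3], [0.2, 0.3], [-0.3, -0.5], [-0.4, 2.2]]
case [ 0.45166548  0.09855745  1.77423421 -0.00244369] [[0.5, 0.2], [0.6, -0.0], [-0.0, -0.6], [-0.1, -0.1], [0.1, -0.3], [-0.0, -0.4], [-0.7, -0.2], [0.2, 0.4], [-0.4, -0.8], [-0.3, 1.9]]
case [0.45154665 0.09661432 1.77492072]
```

>>> step_arm(commands=[0.133, -0.283, 1, 0, 0, -0.004, 1, 0.133, -0.283, 1, 0, 0, -0.004, 1, 0.133, -0.283, 1, 0, 0, -0.004, 1])

```text
time: 3.25
tool_pos: [0.4681, -0.2401, 0.201]
tcp_rot: [3.137, -0.004, -2.938]
wrist_force: [0.0, 0.9, 0.4]
width: 0.0941
grasp_force: 0.0
```

>>> step_arm(commands=[0, 0, 0.4, 0, 0, 0, 1, 0, 0, 0.8, 0, 0, 0, 1, 0, 0, 1, 0, 0, 0, 1])

```text
time: 3.55
tool_pos: [0.4677, -0.239, 0.0809]
tcp_rot: [3.136, -0.004, -2.938]
wrist_force: [-0.4, 0.6, -0.7]
width: 0.094
grasp_force: 0.0
```

>>> step_arm(commands=[0, 0, 0.3, 0, 0, 0, 1, 0, 0, 0.5, 0, 0, 0, 1, 0, 0, 0.654, 0, 0, 0, 1, 0, 0, 0.654, 0, 0, 0, 1])

```text
time: 3.95
tool_pos: [0.468, -0.2392, 0.0041]
tcp_rot: [3.137, -0.004, -2.937]
wrist_force: [-0.6, -0.3, 0.1]
width: 0.0941
grasp_force: 0.0
```

>>> step_arm(commands=[0, 0, 0, 0, 0, 0, -0.3, 0, 0, 0, 0, 0, 0, -0.3, 0, 0, 0, 0, 0, 0, -0.3, 0, 0, 0, 0, 0, 0, -0.3, 0, 0, 0, 0, 0, 0, -0.3], force=20)

```text
time: 4.45
tool_pos: [0.4703, -0.2412, 0.0076]
tcp_rot: [-3.141, 0.001, -2.936]
wrist_force: [-0.1, 1.0, -0.1]
width: 0.0572
grasp_force: 0.0
```

>>> step_arm(commands=[0, 0, 0, 0, 0, 0, -0.3, 0, 0, 0, 0, 0, 0, -0.3, 0, 0, 0, 0, 0, 0, -0.3, 0, 0, 0, 0, 0, 0, -0.3])

```text
time: 4.85
tool_pos: [0.4701, -0.2412, 0.0072]
tcp_rot: [-3.141, 0.0, -2.936]
wrist_force: [-0.9, -0.2, 1.7]
width: 0.0458
grasp_force: 20.0
```

>>> step_arm(commands=[0, 0, -0.3, 0, 0, 0, -0.3, 0, 0, -0.6, 0, 0, 0, -0.3, 0, 0, -1, 0, 0, 0, -0.3, 0, 0, -1, 0, 0, 0, -0.3])

```text
time: 5.25
tool_pos: [0.4733, -0.2435, 0.1332]
tcp_rot: [-3.132, 0.008, -2.936]
wrist_force: [2.3, -1.0, -2.2]
width: 0.0458
grasp_force: 20.0
```

>>> step_arm(commands=[0, 0, -0.4, 0, 0, 0, -0.3, 0, 0, -0.4, 0, 0, 0, -0.3, 0, 0, -0.4, 0, 0, 0, -0.3])

```text
time: 5.55
tool_pos: [0.4695, -0.2406, 0.1739]
tcp_rot: [3.141, -0.001, -2.936]
wrist_force: [-0.8, 0.1, -3.6]
width: 0.0457
grasp_force: 20.0
```

>>> step_arm(commands=[-0.261, 1, 0, 0, 0, 0, -0.3, -0.261, 1, 0, 0, 0, 0, -0.3, -0.261, 1, 0, 0, 0, 0, -0.3])

```text
time: 5.85
tool_pos: [0.4737, -0.1132, 0.171]
tcp_rot: [3.136, -0.005, -2.934]
wrist_force: [0.2, 0.0, -3.1]
width: 0.0453
grasp_force: 20.0
```

>>> step_arm(commands=[0, 0.4, 0, 0, 0, 0, -0.3, 0, 0.8, 0, 0, 0, 0, -0.3, 0, 1, 0, 0, 0, 0, -0.3])

```text
time: 6.15
tool_pos: [0.4483, 0.0038, 0.1712]
tcp_rot: [3.138, -0.006, -2.934]
wrist_force: [-0.1, -0.7, -3.6]
width: 0.0458
grasp_force: 20.0
```

>>> step_arm(commands=[0, 0.3, 0, 0, 0, 0, -0.3, 0, 0.6, 0, 0, 0, 0, -0.3, 0, 0.78, 0, 0, 0, 0, -0.3, 0, 0.78, 0, 0, 0, 0, -0.3, 0, 0.78, 0, 0, 0, 0, -0.3, 0, 0.78, 0, 0, 0, 0, -0.3])

```text
time: 6.75
tool_pos: [0.4319, 0.0913, 0.1736]
tcp_rot: [3.141, -0.002, -2.937]
wrist_force: [0.3, 0.3, -2.9]
width: 0.0454
grasp_force: 20.0
```

```bash
python3 - <<'E'
from fit import *
s=status.observe();print(s['time'],s['tool_pos'],s['tcp_rot'],s['joint_positions'])
w=snap('wrist','w2.png')
k=2.4; im=cv2.resize(w['pixels'][50:300,120:450],None,fx=k,fy=k,interpolation=cv2.INTER_CUBIC)
p=[.4515,.0967,1.775]
cm2=np.array([[-75,-140,100],[-75,140,100],[20,-100,76],[-20,-100,76],[26,100,76],[-26,100,76],[26,58,76],[-26,58,76],[20,-60,76],[-20,-60,76]])/1e3
for u,v in (proj(w,cw(p,cm2))-[120,50]+.5)*k-.5: cv2.circle(im,(int(u),int(v)),3,(0,255,0),1)
cv2.imwrite('pics/w2b.png',im);print(im.shape)
E
```

```text
6.75 [0.43193607 0.09130795 0.17361133] [ 3.14126746e+00 -2.49945484e-03 -2.93696823e+00] [-4.93689450e-02 -2.34699558e-01  2.09941478e+00 -3.27073760e-04
  1.27937843e+00 -1.82469493e+00]
(600, 792, 3)
```

View pics/w2b.png

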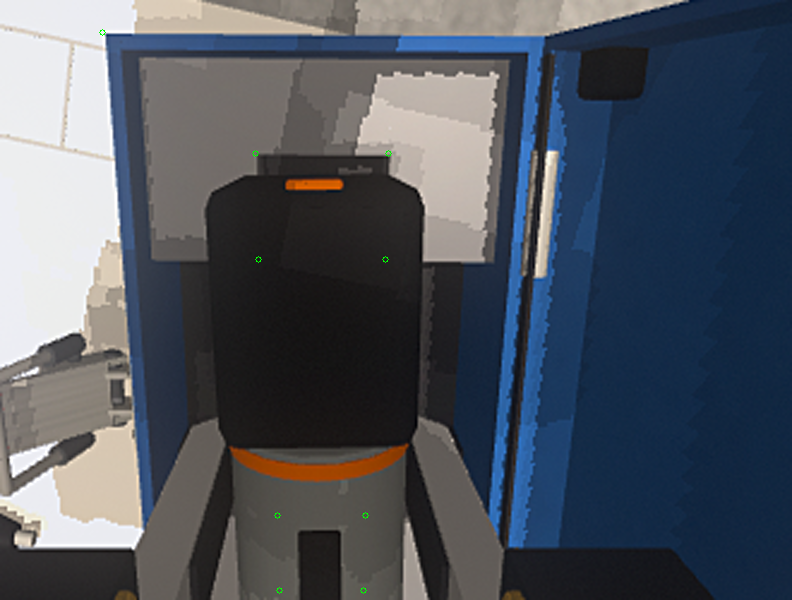

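>>> step_arm(commands=[0, 0, 0.3, 0, 0, 0, -0.3, 0, 0, 0.55, 0, 0, 0, -0.3, 0, 0, 0.75, 0, 0, 0, -0.3, 0, 0, 0.86, 0, 0, 0, -0.3, 0, 0, 0.92, 0, 0, 0, -0.3, 0, 0, 0.95, 0, 0, 0, -0.3, 0, 0, 0.97, 0, 0, 0, -0.3, 0, 0, 0.975, 0, 0, 0, -0.3, 0, 0, 0.975, 0, 0, 0, -0.3])

```text
time: 7.7
tool_pos: [0.4331, 0.092, 0.0586]
tcp_rot: [-3.141, 0.001, -2.936]
wrist_force: [0.4, 0.1, -3.1]
width: 0.0454
grasp_force: 20.0
```

>>> step_arm(commands=[0, 0, 0.008, 0, 0, 0, -0.3, 0, 0, 0.015, 0, 0, 0, -0.3, 0, 0, 0.015, 0, 0, 0, -0.3])

```text
time: 8.0
tool_pos: [0.4325, 0.0921, 0.0562]
tcp_rot: [-3.142, 0.0, -2.936]
wrist_force: [-0.4, 0.4, -2.9]
width: 0.0459
grasp_force: 20.0
```

>>> step_arm(commands=[0, 0, 0.006, 0, 0, 0, -0.3, 0, 0, 0.012, 0, 0, 0, -0.3, 0, 0, 0.012, 0, 0, 0, -0.3])

```text
time: 8.3
tool_pos: [0.4327, 0.092, 0.0551]
tcp_rot: [3.142, 0.0, -2.936]
wrist_force: [-1.2, 0.2, 0.7]
width: 0.0457
grasp_force: 20.0
```

>>> step_arm(commands=[0, 0, 0, 0, 0, 0, 0.4, 0, 0, 0, 0, 0, 0, 0.4, 0, 0, 0, 0, 0, 0, 0.4, 0, 0, 0, 0, 0, 0, 0.4])

```text
time: 8.7
tool_pos: [0.4327, 0.092, 0.0549]
tcp_rot: [-3.141, 0.0, -2.936]
wrist_force: [0.5, -1.2, 0.5]
width: 0.0656
grasp_force: 0.0
```

>>> step_arm(commands=[0, 0, -0.2, 0, 0, 0, 0.4, 0, 0, -0.5, 0, 0, 0, 0.4, 0, 0, -0.9, 0, 0, 0, 0.4, 0, 0, -1, 0, 0, 0, 0.4])

```text
time: 9.1
tool_pos: [0.4356, 0.0919, 0.1802]
tcp_rot: [-3.139, 0.009, -2.936]
wrist_force: [-0.5, 0.0, -0.3]
width: 0.066
grasp_force: 0.0
```

>>> step_arm(commands=[0, 0, -1, 0, 0, 0.572, -1, 0, 0, -1, 0, 0, 0.572, -1, 0, 0, -1, 0, 0, 0.572, -1, 0, 0, -1, 0, 0, 0.572, -1, 0, 0, -1, 0, 0, 0.572, -1, 0, 0, -1, 0, 0, 0.572, -1])

```text
time: 9.7
tool_pos: [0.4324, 0.092, 0.2943]
tcp_rot: [-3.141, -0.0, 2.442]
wrist_force: [-0.7, 0.0, 0.8]
width: 0.0209
grasp_force: 0.0
```

>>> step_arm(commands=[0, 0, 0, 0, 0, 0.428, -1, 0, 0, 0, 0, 0, 0.428, -1, 0, 0, 0, 0, 0, 0.428, -1, 0, 0, 0, 0, 0, 0.428, -1, 0, 0, 0, 0, 0, 0.428, -1, 0, 0, 0, 0, 0, 0.428, -1])

```text
time: 10.3
tool_pos: [0.4324, 0.092, 0.2941]
tcp_rot: [-3.141, -0.0, 1.777]
wrist_force: [-0.0, 0.2, 0.1]
width: 0.0
grasp_force: 0.0
```

```bash
python3 - <<'E'
from fit import *
s=status.observe();print(s['time'],s['tool_pos'],s['tcp_rot'],s['width'])
d=np.array(s['tool_pos'])-[.4515,.0967,0];print(R.from_euler('z',-1.775).apply(d))
a=snap('scene','s1.png');b=snap('top','t1.png');w=snap('wrist','w3.png')
def z(c,P,half):
    u,v=proj(c,cw([.4515,.0967,1.775],np.array(P)/1e3))[0];u=int(np.clip(u,half,511-half));v=int(np.clip(v,half,383-half));print(u,v)
    return cv2.resize(c['pixels'][v-half:v+half,u-half:u+half],(400,400),interpolation=cv2.INTER_CUBIC)
cv2.imwrite('pics/m3.png',np.hstack([z(a,[-110,0,80],30),z(b,[-20,0,80],75)]))
E
```

```text
10.3 [0.43236174 0.09200607 0.29407101] [-3.14072443e+00 -1.84950644e-04  1.77658817e+00] 1.2306593624453372e-05
[-0.00071541  0.01969249  0.29407101]
303 180
175 244
```

View pics/m3.png

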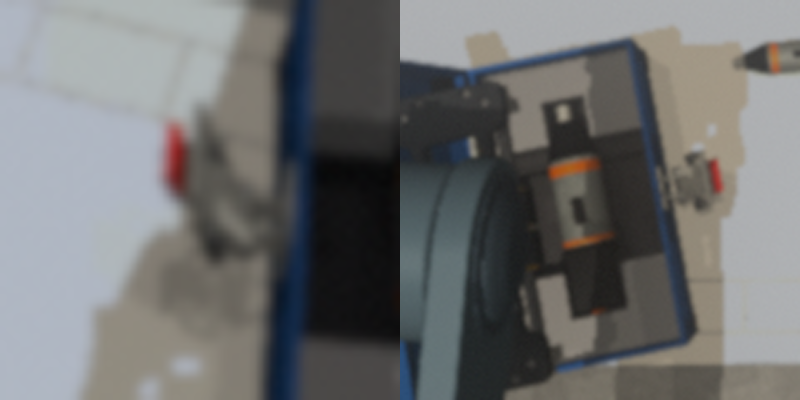

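```bash
python3 - <<'E'
from fit import *
p=[.4515,.0967,1.775]
a=load('s1.png');b=load('t1.png')
ia=np.array([299.2,173.7]);ib=np.array([218.5,235.])
f=lambda P:np.r_[proj(a,cw(p,P))[0]-ia,proj(b,cw(p,P))[0]-ib]
s=least_squares(f,[-.13,0,.1]);print(s.x*1e3,s.fun)
d=s.x-[-.091,0,.07];print('len',np.hypot(d[0],d[2]),'ang',np.arctan2(-d[0],-d[2]))
E
```

```text
[-127.73242064    1.0555908   108.5851174 ] [-0.47463713 -0.02960862 -0.38846589  0.07927365]
len 0.05327365212711667 ang 2.3807880079455006
```

>>> step_arm(commands=[1, 0, 0, 0, 0, 0, -1, 1, 0, 0, 0, 0, 0, -1, 1, 0, 0, 0, 0, 0, -1])

```text
time: 10.75
tool_pos: [0.4071, 0.212, 0.2947]
tcp_rot: [3.142, -0.001, 1.78]
wrist_force: [-0.3, -0.8, -0.5]
width: 0.0006
grasp_force: 0.0
```

>>> step_arm(commands=[0.425, 0, 0, 0, 0, 0, -1, 0.425, 0, 0, 0, 0, 0, -1, 0.425, 0, 0.3, 0, 0, 0, -1, 0.425, 0, 0.575, 0, 0, 0, -1, 0.425, 0, 0.575, 0, 0, 0, -1])

```text
time: 11.25
tool_pos: [0.3948, 0.258, 0.2209]
tcp_rot: [-3.132, 0.002, 1.777]
wrist_force: [0.3, 0.4, -0.3]
width: 0.0005
grasp_force: 0.0
```

>>> step_arm(commands=[-0.15, 0, 0, 0, 0, 0, -1, -0.3, 0, -0.04, 0, 0, 0, -1, -0.475, 0, -0.083, 0, 0, 0, -1, -0.6, 0, -0.09, 0, 0, 0, -1, -0.75, 0, -0.095, 0, 0, 0, -1, -0.9, 0, -0.1, 0, 0, 0, -1])

```text
time: 11.85
tool_pos: [0.4204, 0.1535, 0.2399]
tcp_rot: [3.139, -0.002, 1.777]
wrist_force: [-0.6, 2.7, -0.5]
width: 0.0008
grasp_force: 1.3
```

>>> step_arm(commands=[-0.167, 0, 0.042, 0, 0, 0, -1, -0.33, 0, 0.108, 0, 0, 0, -1, -0.475, 0, 0.19, 0, 0, 0, -1, -0.61, 0, 0.3, 0, 0, 0, -1, -0.725, 0, 0.427, 0, 0, 0, -1, -0.825, 0, 0.57, 0, 0, 0, -1])

```text
time: 12.45
tool_pos: [0.4414, 0.0553, 0.1714]
tcp_rot: [3.138, 0.001, 1.776]
wrist_force: [0.1, 1.2, 0.7]
width: 0.0004
grasp_force: 0.4
```

>>> step_arm(commands=[-0.04, 0, 0.08, 0, 0, 0, -1, -0.075, 0, 0.157, 0, 0, 0, -1, -0.1, 0, 0.22, 0, 0, 0, -1, -0.115, 0, 0.27, 0, 0, 0, -1, -0.125, 0, 0.3, 0, 0, 0, -1, -0.125, 0, 0.32, 0, 0, 0, -1, -0.125, 0, 0.325, 0, 0, 0, -1])

```text
time: 13.15
tool_pos: [0.4428, 0.0423, 0.1302]
tcp_rot: [-3.141, -0.0, 1.777]
wrist_force: [-1.6, -0.1, 1.7]
width: 0.0008
grasp_force: 1.0
```

>>> step_arm(commands=[0, 0, 0.01, 0, 0, 0, -1, 0, 0, 0.02, 0, 0, 0, -1, 0, 0, 0.02, 0, 0, 0, -1])

```text
time: 13.45
tool_pos: [0.4429, 0.0422, 0.1301]
tcp_rot: [-3.14, -0.0, 1.777]
wrist_force: [-8.2, 0.3, 14.0]
width: 0.0002
grasp_force: 7.1
```

>>> step_arm(commands=[0, 0, -0.3, 0, 0, 0, -0.19, 0, 0.05, -0.52, 0, 0, 0, -0.19, -0.35, 0.1625, -0.52, 0, 0, 0, -0.19, -0.735, 0.1625, -0.52, 0, 0, 0, -0.19, -0.735, 0.1625, -0.52, 0, 0, 0, -0.19, -0.735, 0.1625, -0.52, 0, 0, 0, -0.19])

```text
time: 14.05
tool_pos: [0.48, -0.0406, 0.1903]
tcp_rot: [-3.141, -0.001, 1.775]
wrist_force: [-0.8, -0.0, -0.4]
width: 0.0381
grasp_force: 0.0
```

```bash
python3 - <<'E'
from fit import *
p=[.4515,.0967,1.775]
s=status.observe();print(s['time'],s['width'],R.from_euler('z',-1.775).apply(np.array(s['tool_pos'])-[.4515,.0967,0]),s['tcp_rot'])
a=snap('scene','s2.png');b=snap('top','t2.png');w=snap('wrist','w4.png')
pts=np.array([[-91,-15,113],[-91,15,113],[-91,0,70],[-114,0,124],[-127,0,113]])/1e3
def z(c,half,mark=True):
    u,v=proj(c,cw(p,np.array([-105,0,100])/1e3))[0].astype(int);u=int(np.clip(u,half,511-half));v=int(np.clip(v,half,383-half))
    im=cv2.resize(c['pixels'][v-half:v+half,u-half:u+half],(400,400),interpolation=cv2.INTER_CUBIC)
    for q in (proj(c,cw(p,pts))-[u-half,v-half]+.5)*200/half: cv2.circle(im,tuple(int(x) for x in q),3,(0,255,0),1)
    print(u,v);return im
cv2.imwrite('pics/m4.png',np.hstack([z(a,40),z(w,70)]))
E
```

```text
14.05 0.03807747136321919 [-1.40220049e-01 -4.67616659e-05  1.90256097e-01] [-3.14141850e+00 -6.06539497e-04  1.77464925e+00]
306 176
253 162
```

View pics/m4.png

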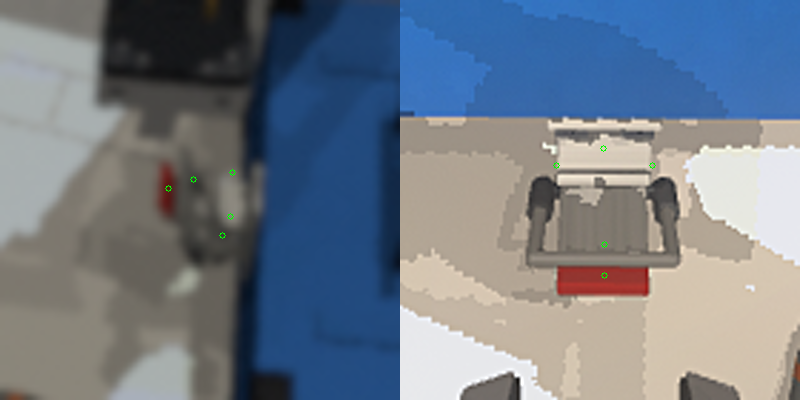

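>>> step_arm(commands=[0, 0, 0.3, 0, 0, 0, -0.19, 0, 0, 0.55, 0, 0, 0, -0.19, 0, 0, 0.65, 0, 0, 0, -0.19, 0, 0, 0.65, 0, 0, 0, -0.19, 0, 0, 0.65, 0, 0, 0, -0.19])

```text
time: 14.7
tool_pos: [0.4807, -0.04, 0.1134]
tcp_rot: [3.14, 0.001, 1.777]
wrist_force: [-0.2, -0.3, 0.2]
width: 0.0379
grasp_force: 0.0
```

>>> step_arm(commands=[0.06, 0, 0, 0, 0, 0, -0.19, 0.12, 0, 0, 0, 0, 0, -0.19, 0.17, 0, 0, 0, 0, 0, -0.19, 0.22, 0, 0, 0, 0, 0, -0.19, 0.26, 0, 0, 0, 0, 0, -0.19, 0.29, 0, 0, 0, 0, 0, -0.19, 0.29, 0, 0, 0, 0, 0, -0.19])

```text
time: 15.4
tool_pos: [0.4728, -0.0058, 0.1123]
tcp_rot: [-3.141, -0.0, 1.777]
wrist_force: [0.2, 0.7, -0.5]
width: 0.0383
grasp_force: 0.0
```

```bash
python3 - <<'E'
from fit import *
p=[.4515,.0967,1.775]
s=status.observe();print(s['time'],s['width'],s['wrist_force'],R.from_euler('z',-1.775).apply(np.array(s['tool_pos'])-[.4515,.0967,0]))
b=snap('top','t3.png');w=snap('wrist','w5.png')
def z(c,half):
    u,v=proj(c,cw(p,np.array([-100,0,110])/1e3))[0].astype(int);u=int(np.clip(u,half,511-half));v=int(np.clip(v,half,383-half));print(u,v)
    return cv2.resize(c['pixels'][v-half:v+half,u-half:u+half],(400,400),interpolation=cv2.INTER_CUBIC)
cv2.imwrite('pics/m5.png',np.hstack([z(b,30),z(w,100)]))
E
```

```text
15.4 0.038288911631499334 [ 0.235259    0.71102385 -0.47396463] [-1.04664097e-01 -4.60675651e-05  1.12293925e-01]
206 237
254 227
```

View pics/m5.png

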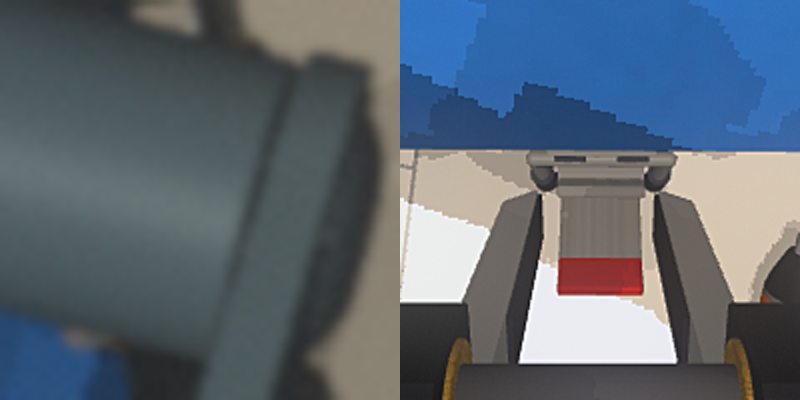

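>>> step_arm(commands=[0, 0, -0.16, 0, 0, 0, -0.19, 0, 0, -0.32, 0, 0, 0, -0.19, 0.14, 0, -0.32, 0, 0, 0, -0.19, 0.14, 0, -0.32, 0, 0, 0, -0.19, 0.14, 0, -0.22, 0, 0, 0, -0.19, 0.14, 0, -0.15, 0, 0, 0, -0.19, 0.14, 0, -0.12, 0, 0, 0, -0.19, 0.14, 0, -0.09, 0, 0, 0, -0.19])

```text
time: 16.3
tool_pos: [0.469, 0.01, 0.122]
tcp_rot: [-3.14, -0.001, 1.776]
wrist_force: [-0.2, -1.3, -0.2]
width: 0.0381
grasp_force: 0.0
```

>>> step_arm(commands=[0, 0, 0.02, 0, 0, 0, -0.19, 0, 0, 0.04, 0, 0, 0, -0.19, 0, 0, 0.06, 0, 0, 0, -0.19, 0, 0, 0.06, 0, 0, 0, -0.19])

```text
time: 16.7
tool_pos: [0.4695, 0.0102, 0.1158]
tcp_rot: [-3.142, -0.0, 1.776]
wrist_force: [0.6, -0.8, 0.1]
width: 0.0377
grasp_force: 0.0
```

>>> step_arm(commands=[0, 0, 0.02, 0, 0, 0, -0.19, 0, 0, 0.03, 0, 0, 0, -0.19, 0, 0, 0.042, 0, 0, 0, -0.19, 0, 0, 0.042, 0, 0, 0, -0.19])

```text
time: 17.1
tool_pos: [0.4695, 0.0103, 0.1108]
tcp_rot: [3.142, -0.0, 1.776]
wrist_force: [-0.3, -0.2, 0.7]
width: 0.0382
grasp_force: 0.1
```

>>> step_arm(commands=[0, 0, 0.01, 0, 0, 0, -0.19, 0, 0, 0.02, 0, 0, 0, -0.19, 0, 0, 0.02, 0, 0, 0, -0.19])

```text
time: 17.4
tool_pos: [0.4698, 0.0102, 0.11]
tcp_rot: [-3.141, 0.0, 1.777]
wrist_force: [-4.3, 0.7, 10.4]
width: 0.0379
grasp_force: 5.2
```

>>> step_arm(commands=[0, 0, -0.2, 0, 0, 0, -0.19, 0, 0, -0.5, 0, 0, 0, -0.19, -0.25, 0, -0.5, 0, 0, 0, -1, -0.517, 0, -0.5, 0, 0, 0, -1, -0.517, 0, -0.5, 0, 0, 0, -1, -0.517, 0, -0.5, 0, 0, 0, -1])

```text
time: 18.0
tool_pos: [0.4819, -0.0505, 0.1681]
tcp_rot: [-3.141, -0.001, 1.775]
wrist_force: [-0.4, -0.1, 0.0]
width: 0.0094
grasp_force: 0.0
```

```bash
cat > red.py <<'E'
from fit import *
import sys
p=[.4515,.0967,1.775]
s=status.observe();print(s['time'],s['width'],s['wrist_force'],R.from_euler('z',-1.775).apply(np.array(s['tool_pos'])-[.4515,.0967,0]))
for n in sys.argv[2:]:
    c=snap(n,n+sys.argv[1]+'.png');im=c['pixels'].astype(int)
    m=(im[...,2]>110)&(im[...,1]<60)&(im[...,0]<60)
    u,v=proj(c,cw(p,[[-.12,0,.06]]))[0];Y,X=np.nonzero(m);k=np.hypot(X-u,Y-v)<70;print(n,k.sum(),X[k].mean(),Y[k].mean())
    for a in(2.45,2,1.8,1.6,1.4,1.0,.5,0):
        P=np.array([-91-54*np.sin(a)-3*np.cos(a),0,70-54*np.cos(a)+3*np.sin(a)])/1e3;print(a,proj(c,cw(p,P)).round(0),end=' ')
    print()
E
python3 red.py a wrist scene
python3 - <<'E'
import os;os.chdir('.')
from h import *
w=load('wrista.png')['pixels'];cv2.imwrite('pics/wa.png',cv2.resize(w[90:290,150:360],None,fx=2.8,fy=2.8,interpolation=cv2.INTER_CUBIC))
E
```

```text
18.0 0.009443262738700501 [-0.42293979 -0.05913303  0.04445956] [-1.50341497e-01  1.37439087e-04  1.68112123e-01]
wrist 403 254.0 193.0
2.45 [[254. 178.]] 2 [[254. 190.]] 1.8 [[254. 191.]] 1.6 [[254. 190.]] 1.4 [[254. 187.]] 1.0 [[254. 176.]] 0.5 [[254. 156.]] 0 [[254. 133.]] 
scene 1 267.0 222.0
2.45 [[300. 173.]] 2 [[294. 176.]] 1.8 [[293. 178.]] 1.6 [[292. 180.]] 1.4 [[291. 182.]] 1.0 [[293. 186.]] 0.5 [[299. 190.]] 0 [[307. 192.]]
```

View pics/wa.png

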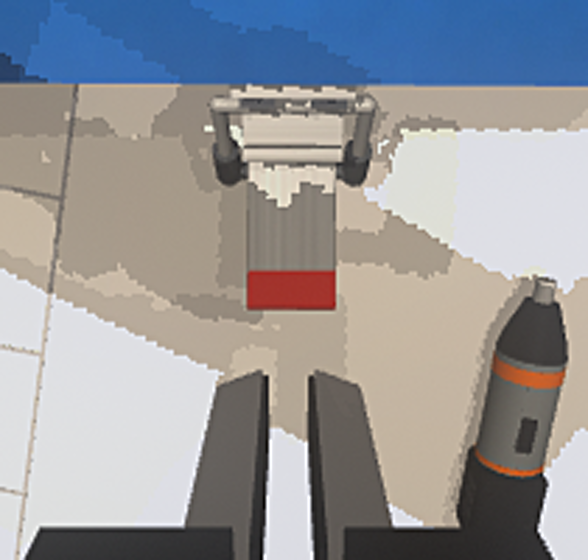

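```bash
python3 - <<'E'
from fit import *
p=[.4515,.0967,1.775];c=load('wrista.png')
for n,P in dict(seat=[-91,0,108],back=[-81.5,0,108],high=[-81.5,0,118],high2=[-86,0,116],lip_o=[-98,0,113],lip_i=[-93.5,0,113],lidtop=[-75,0,130],pin16=[-106,22,65],pin2=[-107,22,71],pin24=[-105,22,78],plate=[-79,0,113]).items():
    print(n,((proj(c,cw(p,np.array(P)/1e3))[0]-[150,90]+.5)*2.8-.5).round(0))
    if n=='seat':
        for a in(44,49):
            for z in(108,112,118):
                q=proj(c,cw(p,np.array([[-88,-a/2,z],[-88,a/2,z]])/1e3));print(a,z,(q[0]-q[1])[0]*2.8)
E
```

```text
seat [293. 137.]
44 108 148.89497222356266
44 112 151.36133779350743
44 118 155.21799231769901
49 108 165.81485562879044
49 112 168.561490023505
49 118 172.8564007599361
back [293. 104.]
high [293. 106.]
high2 [293. 122.]
lip_o [293. 163.]
lip_i [293. 147.]
lidtop [293.  84.]
pin16 [230. 167.]
pin2 [229. 172.]
pin24 [227. 169.]
plate [293.  96.]
```

The last view shows the loop bar at (293,103), at trough level against the keeper plate and behind the lip (about 147–163). So it's hooked and the lever is partly down. Next I push the lever.

>>> step_arm(commands=[0.036, 0, 0.3, 0, 0, 0, -1, 0.036, 0, 0.525, 0, 0, 0, -1, 0.036, 0, 0.6, 0, 0, 0, -1, 0.036, 0, 0.69, 0, 0, 0, -1, 0.036, 0, 0.75, 0, 0, 0, -1, 0.036, 0, 0.8, 0, 0, 0, -1, 0.045, 0, 0.85, 0, 0, 0, -1, 0.055, 0, 0.89, 0, 0, 0, -1, 0.065, 0, 0.917, 0, 0, 0, -1])

```text
time: 19.0
tool_pos: [0.4815, -0.0433, 0.0588]
tcp_rot: [3.14, 0.002, 1.776]
wrist_force: [1.1, -3.0, 2.9]
width: 0.0004
grasp_force: 1.6
```

>>> step_arm(commands=[0.025, 0, 0.03, 0, 0, 0, -1, 0.048, 0, 0.058, 0, 0, 0, -1, 0.0975, 0, 0.106, 0, 0, 0, -1, 0.125, 0, 0.112, 0, 0, 0, -1, 0.15, 0, 0.117, 0, 0, 0, -1, 0.175, 0, 0.12, 0, 0, 0, -1, 0.198, 0, 0.123, 0, 0, 0, -1])

```text
time: 19.7
tool_pos: [0.4752, -0.0188, 0.0434]
tcp_rot: [-3.141, -0.001, 1.776]
wrist_force: [-0.4, -0.9, 0.6]
width: 0.001
grasp_force: 0.0
```

>>> step_arm(commands=[0.015, 0, 0.001, 0, 0, 0, -1, 0.031, 0, 0.002, 0, 0, 0, -1, 0.045, 0, 0.004, 0, 0, 0, -1, 0.06, 0, 0.006, 0, 0, 0, -1, 0.075, 0, 0.008, 0, 0, 0, -1, 0.092, 0, 0.009, 0, 0, 0, -1, 0.11, 0, 0.01, 0, 0, 0, -1, 0.125, 0, 0.01, 0, 0, 0, -1, 0.125, 0, 0.01, 0, 0, 0, -1])

```text
time: 20.6
tool_pos: [0.4737, -0.0094, 0.0429]
tcp_rot: [3.141, 0.01, 1.778]
wrist_force: [1.7, -22.7, -4.8]
width: 0.0003
grasp_force: 10.8
```

```bash
python3 red.py b wrist
```

```text
20.6 0.00030365445145837577 [  1.69535318 -22.67437943  -4.75721195] [-0.10843013 -0.00024134  0.0428548 ]
wrist 0 nan nan
2.45 [[255. 331.]] 2 [[254. 328.]] 1.8 [[254. 321.]] 1.6 [[254. 311.]] 1.4 [[254. 300.]] 1.0 [[254. 273.]] 0.5 [[254. 237.]] 0 [[254. 202.]] red.py:8: RuntimeWarning: Mean of empty slice.
  u,v=proj(c,cw(p,[[-.12,0,.06]]))[0];Y,X=np.nonzero(m);k=np.hypot(X-u,Y-v)<70;print(n,k.sum(),X[k].mean(),Y[k].mean())
  ret = ret.dtype.type(ret / rcount)
```

>>> step_arm(commands=[-0.2, 0, 0, 0, 0, 0, -1, -0.5, 0, -0.3, 0, 0, 0, -1, -0.6, 0, -0.8, 0, 0, 0, -1, -0.6, 0, -1, 0, 0, 0, -1, -0.6, 0, -1, 0, 0, 0, -1])

```text
time: 21.15
tool_pos: [0.491, -0.0773, 0.1686]
tcp_rot: [3.132, 0.006, 1.775]
wrist_force: [1.5, 0.4, 0.3]
width: 0.0007
grasp_force: 0.0
```

```bash
python3 red.py c wrist; python3 - <<'E'
from fit import *
p=[.4515,.0967,1.775];c=load('wristc.png');im=c['pixels'].astype(int)
m=(im[...,2]>60)&(im[...,2]>2*im[...,1])&(im[...,2]>2*im[...,0])
u,v=proj(c,cw(p,[[-.1,0,.02]]))[0];print(u,v);Y,X=np.nonzero(m);k=(abs(X-u)<40)&(abs(Y-v)<50)
print(k.sum(), X[k].min() if k.any() else 0,X[k].max() if k.any() else 0,Y[k].min() if k.any() else 0,Y[k].max() if k.any() else 0)
for P in([-91,0,108],[-81.5,0,108],[-95,15,15],[-95,-15,15],[-98,0,9],[-110,0,12],[-125,0,25]):print(P,proj(c,cw(p,np.array(P)/1e3))[0].round(1))
v=int(v);u=int(u)
for y in range(100,200,3):print(y,im[y,u].tolist(),end=' ')
E
```

```text
21.15 0.0006671316757441974 [1.45438731 0.44065331 0.33803386] [-0.17842586 -0.00342307  0.1685984 ]
wrist 0 nan nan
2.45 [[249. 144.]] 2 [[249. 159.]] 1.8 [[249. 161.]] 1.6 [[249. 161.]] 1.4 [[249. 159.]] 1.0 [[249. 149.]] 0.5 [[249. 130.]] 0 [[249. 106.]] 
249.27028242813867 111.69337752099962
0 0 0 0 0
[-91, 0, 108] [249.1 102.5]
[-81.5, 0, 108] [249.   89.9]
[-95, 15, 15] [235.8 106.9]
[-95, -15, 15] [262.7 106.9]
[-98, 0, 9] [249.3 109.7]
[-110, 0, 12] [249.3 120.6]
[-125, 0, 25] [249.3 135.1]
100 [171, 186, 197] 103 [169, 185, 195] 106 [122, 132, 139] 109 [169, 183, 196] 112 [83, 89, 95] 115 [116, 128, 137] 118 [211, 224, 220] 121 [208, 204, 203] 124 [207, 205, 203] 127 [205, 204, 203] 130 [205, 204, 203] 133 [206, 204, 203] 136 [207, 206, 205] 139 [205, 205, 204] 142 [210, 208, 206] 145 [115, 131, 145] 148 [129, 142, 153] 151 [127, 141, 154] 154 [127, 141, 153] 157 [128, 142, 154] 160 [128, 142, 154] 163 [127, 141, 152] 166 [128, 141, 152] 169 [128, 141, 153] 172 [128, 141, 153] 175 [127, 142, 153] 178 [126, 141, 153] 181 [126, 141, 152] 184 [125, 139, 151] 187 [152, 170, 183] 190 [150, 167, 181] 193 [150, 168, 182] 196 [149, 166, 181] 199 [136, 151, 163] red.py:8: RuntimeWarning: Mean of empty slice.
  u,v=proj(c,cw(p,[[-.12,0,.06]]))[0];Y,X=np.nonzero(m);k=np.hypot(X-u,Y-v)<70;print(n,k.sum(),X[k].mean(),Y[k].mean())
  ret = ret.dtype.type(ret / rcount)
```

>>> step_arm(commands=[-0.4, 0, 0, 0, 0, 0, -1, -0.8, 0, 0, 0, 0, 0, -1, -1, 0, 0, 0, 0, 0, -1, -1, 0, 0, 0, 0, 0, -1, -1, 0, 0, 0, 0, 0, -1])

```text
time: 21.7
tool_pos: [0.5108, -0.1919, 0.1606]
tcp_rot: [-3.139, -0.003, 1.776]
wrist_force: [0.0, -0.2, -0.7]
width: 0.0005
grasp_force: 0.0
```

```bash
python3 - <<'E'
from fit import *
p=[.4515,.0967,1.775]
for n in('wrist','scene','top'):
    c=snap(n,n+'d.png');im=c['pixels'].astype(int)
    m=(im[...,2]>50)&(im[...,2]>1.8*im[...,1])&(im[...,2]>1.8*im[...,0])
    u,v=proj(c,cw(p,[[-.1,0,.02]]))[0];Y,X=np.nonzero(m);k=(abs(X-u)<40)&(abs(Y-v)<50)
    print(n,u,v,k.sum(), (X[k].min(),X[k].max(),Y[k].min(),Y[k].max(),X[k].mean(),Y[k].mean()) if k.any() else '')
    for a in(0,.1,.2,.35,.5):
        P=np.array([-91-54*np.sin(a)-3*np.cos(a),0,70-54*np.cos(a)+3*np.sin(a)])/1e3;print(a,proj(c,cw(p,P))[0].round(1),end=' ')
    q=np.array([[-75,-140,130],[-75,140,130],[-75,0,130],[-91,0,108]])/1e3;print(proj(c,cw(p,q)).round(1).tolist())
c=load('wristd.png');u=np.array([proj(c,cw(p,[[-.075,t,.13]]))[0] for t in(-.1,-.06,.06,.1)]).astype(int)
for x,y in u:
    print(x,y,[c['pixels'][yy,x].tolist() for yy in range(max(y-5,0),y+6,2)])
E
```

```text
wrist 254.7113439304649 -11.677208960473735 0 
0 [254.7 -17.2] 0.1 [254.7 -11. ] 0.2 [254.7  -5.2] 0.35 [254.7   2.9] 0.5 [254.7  10. ] [[501.6, -140.7], [10.9, -140.0], [255.7, -140.4], [255.4, -81.2]]
scene 304.950405228917 191.17798449685154 3 (np.int64(267), np.int64(306), np.int64(193), np.int64(223), np.float64(280.0), np.float64(212.66666666666666))
0 [306.8 192.1] 0.1 [305.  191.8] 0.2 [303.3 191.4] 0.35 [300.9 190.7] 0.5 [298.7 189.9] [[316.8, 215.7], [319.8, 133.1], [318.4, 171.4], [311.6, 175.3]]
top 209.90819855675443 237.90315506576115 0 
0 [207.8 238.4] 0.1 [209.8 238. ] 0.2 [211.8 237.6] 0.35 [214.6 236.9] 0.5 [217.2 236.3] [[184.0, 180.7], [206.5, 299.9], [195.0, 239.1], [202.8, 237.9]]
431 -140 []
360 -140 []
150 -140 []
80 -140 []
```

>>> step_arm(commands=[0, 0, -0.3, 0, 0.1, 0, -1, 0, 0, -0.5, 0, 0.2, 0, -1, 0, 0, -0.5, 0, 0.3, 0, -1, 0, 0, -0.5, 0, 0.33, 0, -1, 0, 0, -0.5, 0, 0.33, 0, -1])

```text
time: 22.35
tool_pos: [0.5115, -0.193, 0.221]
tcp_rot: [-3.139, -0.52, 1.775]
wrist_force: [-0.2, -0.2, -1.1]
width: 0.0004
grasp_force: 0.0
```

```bash
python3 - <<'E'
from fit import *
p=[.4515,.0967,1.775]
c=snap('wrist','wriste.png');im=c['pixels'].astype(int)
m=(im[...,2]>50)&(im[...,2]>1.8*im[...,1])&(im[...,2]>1.8*im[...,0])
u,v=proj(c,cw(p,[[-.1,0,.02]]))[0];Y,X=np.nonzero(m);k=(abs(X-u)<40)&(abs(Y-v)<50)
print(u,v,k.sum(), (X[k].min(),X[k].max(),Y[k].min(),Y[k].max()) if k.any() else '')
for a in(0,.1,.2,.35,.5):
    for r in(50,61):
        P=np.array([-91-r*np.sin(a)-4.5*np.cos(a),0,70-r*np.cos(a)+4.5*np.sin(a)])/1e3;print(a,r,proj(c,cw(p,P))[0].round(1),end=' ')
q=np.array([[-75,0,130],[-75,60,130],[-91,0,108],[-91,0,113],[-75,60,100]])/1e3;pr=proj(c,cw(p,q));print(pr.round(1).tolist())
x,y=pr[1].astype(int);g=[int(v) for v in im[max(y-8,0):y+30,x,0]];print(max(y-8,0),g)
E
```

```text
253.571678940675 116.56776023009488 127 (np.int64(244), np.int64(263), np.int64(114), np.int64(120))
0 50 [253.6 113.9] 0 61 [253.6 117.4] 0.1 50 [253.6 116.6] 0.1 61 [253.6 120.7] 0.2 50 [253.6 119.2] 0.2 61 [253.6 123.8] 0.35 50 [253.6 122.6] 0.35 61 [253.6 128. ] 0.5 50 [253.6 125.5] 0.5 61 [253.6 131.6] [[253.7, 51.6], [202.7, 51.7], [253.7, 75.4], [253.7, 72.8], [206.7, 68.3]]
43 [102, 102, 103, 103, 102, 103, 103, 104, 105, 75, 52, 54, 58, 58, 57, 57, 56, 58, 57, 57, 57, 57, 56, 56, 56, 57, 57, 56, 57, 56, 57, 58, 57, 57, 56, 55, 61, 99]
```

```bash
python3 -c "
from plant import r
print(r.sign_off())"
```

```text
the job is handed in; nothing more can be done
None
```

The rotary tool is in its cradles with its nose to the narrow one, the lid is shut, the loop is hooked and the lever is home; the job was handed in at about 22 s, with the final camera check putting the lever at about 0 rad and the lid edge at its closed position.

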